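# Layer two tiles in the strapping jig and hold its tensioner back

### The arm

A 7-joint arm with a two-finger parallel gripper is mounted at the origin on the work surface. World frame = base frame: x ahead of the robot, y to its left, z up, the work surface at z = 0. Lengths are in m, angles in rad, forces in N, time in s.
With the tool pointing down it reaches from about 0.425 to 0.875 m from the base axis. Payload 4.7 kg.
Tool frame: the origin (TCP) lies between the finger pads; the fingertips stand 14 mm ahead of it and the grasp point (between the pads) lies 5 mm behind it; z points along the fingers, y is the line along which they close (so a half turn about z gives the same grasp; the last joint's range is limited). The gripper opens to 87 mm and grips with 3 to 60 N. Pads are 19 mm wide; open, the fingers measure 117 mm over their backs; the gripper's body (75 mm by 190 mm) begins 51 mm behind the grasp point.
Start: joints at [-1.109, 0.321, -0.07, 1.45, 0.023, 1.371, -0.057], TCP at [0.281, 0.586, 0.237] pointing down, gripper open.
Joint ranges: [-2.86, 2.86], [-0.3, 2.09], [-1.38, 1.24], [0.06, 2.45], [-1.56, 4.7], [0.09, 2.05], [-2.69, 2.69]. Speed limits (rad/s): [2.57, 2.57, 3.14, 3.14, 3.14, 3.14, 3.14].

### API

Orientations are given as a rotation vector (axis times angle).
In Python, from bench import ctrl gives the robot as it stands.
- The arm moves only by the tool step_arm, never from a script. Its argument "commands" is a list of rows, each an object with "travel": the shift along the tool's x, y, z in m, a list of three; "turn": the turn, a rotation vector about the tool's x, y, z in degrees, a list of three. A call has 1 to 5 rows; each row is the pose to reach, as a shift and turn from the pose commanded when the call began, along the tool's axes at that moment; what a row does not reach only later rows make up. A row lasts 1/10 s, in which the tool goes at most 50 mm and 8.59 degrees, less where a joint would pass 70% of its speed; a pose out of reach is approached as far as the arm can. A call with a gripper value outside its range is refused whole. "gripper" is the opening, from 0 (shut) to 1 (fully open), set as the call begins (left out, the last holds). The fingers move at their own pace and stop on an object; "force" is the grip in N (left out, the last holds). Time passes only in rows, so rows that repeat a pose let the fingers close. It gives the time, the measured TCP pose, the force, the opening and the grip force at its end, in the units of the state.
- ctrl.get_state(): the state, without advancing time (a new reading comes with each control period).
- ctrl.get_image(name): name is "side" or "top" or "wrist"; returns the picture (384x512x3 uint8, red, green, blue); there is no depth.
- ctrl.camera_model(name): a dict with "fx", "fy", "cx", "cy" (pixels), "R" (3x3) and "t" (3): a world point X has camera coordinates R X + t; the wrist camera has in their place "T_tool_cam" (4x4, takes a point from camera to tool coordinates, whose origin is the TCP and whose axes are the flange's). Camera axes: x right, y down, z forward; pixel columns grow to the right and rows downward; lengths in m; the calibration is good to about 2 mm. The wrist camera is an equidistant fisheye: a pixel r from the principal point sees the ray r / f radians off the axis. A picture is of the moment at which its call begins: read the wrist's pose just before it. camera_model takes no time and is no camera call.
- ctrl.close_job(): hands the job in; it is judged then, once.
The state is a dict: "time": time; "joint_positions": joint angles; "qd": joint speeds; "joint_torque": joint torques, N m; "position": TCP position; "tool_rot": TCP orientation; "ft_force": force on the tool from outside, world axes, zero at the start; "torque": the same for the moment, N m; "grip_width": opening from 0.0 (shut) to 1.0 (fully open); "grip_force": force on a finger pad.
Only numpy, scipy, OpenCV 4.12 (cv2) and the standard library are available. Lean on these libraries where they do the work, as an engineer would, in place of code of your own. Each camera call takes 0.05 s, during which the arm holds its last target. There are 200 camera calls.

### The job

Get the tile bundle ready for strapping: lay the thin separator sheet squarely on the tile that is already in the strapping jig's bed, then set the second tile squarely on the sheet without dropping it. Then push the jig's sprung tensioner arm towards the stack, past its ratchet click and on to near its end stop, and finish while still holding it there against its spring, clear of the pawl: do not let go at the end. Leave the pots and tools around the work where they are.

Things in the scene. Friction and masses are not known exactly. Their poses are not given: they have to be found in the camera images.
- jig: strapping jig fixed to the table: plywood plate 250 x 280 x 12 mm. Origin on the table, x and y along the plate's edges, z up; the plate spans x -105 to 145, y -160 to 120 mm. Near its +y edge is the tile bed, on its -y half the tensioner arm. A steel pawl guide, 23 mm high above the plate, stands at x -92 to -66, y -105 to -61 mm, a steel stop 30 mm high at (62, -36) mm
- bed (a point): centre of the tile bed, on the plate's upper face (12 mm above the table), at jig (0, 75) mm; axes as the jig's. A tile lies in it with its long side along jig x, between wooden lips 6 mm high
- base_tile: the first terracotta tile, 116 x 52 x 14 mm, loose in the bed with about 5 mm of play; origin at the centre of its underside, x along its length, z up
- sheet: separator sheet, a rigid brown cork board 124 x 60 x 6 mm, 30 g, at the start lying lengthways on a wooden stand; origin at the centre of its underside, x along its length, z up
- tile: the second terracotta tile, 116 x 52 x 14 mm, about 190 g, at the start lying lengthways on the other wooden stand; origin at the centre of its underside, x along its length, z up
- stand_a: fixed wooden stand under the sheet, 100 x 40 x 30 mm high, narrower than what lies on it; origin at the centre of its underside
- stand_b: fixed wooden stand under the second tile, same shape as the other: 100 x 40 x 30 mm high; origin at the centre of its underside
- tensioner (a joint): tensioner arm's angle, rad: 0 at rest, growing as its free end swings towards the stack (clockwise from above), end stop at 0.50. Its spring pushes the post back with about 4 N at 0, 8 N at 0.45. From 0.21 to 0.29 the pawl rides up a tooth, adding some 5 N, and snaps out behind it at 0.30 (the click); let go after that, the arm rests on the pawl at 0.30. Held near the stop means above 0.36
- tension_arm: tensioner arm: flat steel bar with the post and a black idler block (68 to 108 mm from the pivot, 32 mm wide, top 55 mm above the table, roller to 63 mm). Origin on its upright pivot axis at the plate's upper face, jig (120, -70) mm; its -x axis points along the bar to the free end, z up. At joint value 0 it is turned +0.3 rad (anticlockwise) from the jig
- post_top (a point): centre of the top of the upright steel post at the arm's free end, made for pushing from its jig -y side: 16 mm diameter, top 76 mm above the table, free from 36 mm up, 140 mm from the pivot; at jig (-14, -111) mm when the arm is at 0, (-17, -42) mm at the end stop
- bowl: bystander, leave alone: white glazed bowl, 110 mm across the rim, 50 mm high; origin at the centre of its underside
- beaker: bystander, leave alone: white ceramic beaker without a handle, 76 mm across, 85 mm high; origin at the centre of its underside
- jar: bystander, leave alone: closed glass jar, 60 mm across, 80 mm high; origin at the centre of its underside
- dish: bystander, leave alone: small terracotta bowl, 80 mm across, 35 mm high; origin at the centre of its underside
- rib: bystander, leave alone: flat dark wooden potter's rib, 90 x 50 x 8 mm, lying on the table; origin at the centre of its underside
- weight: bystander, leave alone: dark steel weight with a narrow neck, 56 mm across, 50 mm high; origin at the centre of its underside
Mind the look-alikes: they are no part of the job. Leave any blue look-alike of the sheet alone. Leave any black look-alike of the tile alone.

How it is judged:
On the way, in this order (a step that is already met when the one before it is completed fails the run):
1. the separator sheet lies squarely on the tile in the bed, let go (horizontal distance between sheet and base_tile below 0.01 m and z of sheet in the frame of base_tile between 0.012 and 0.0165 m and angle between the x axis of sheet and the x axis of base_tile, either way round below 0.15 rad and contact force between the fingers and sheet below 0.2 N), for 0.2 s.
2. the second tile lies squarely on the sheet, let go (all of step 1 and horizontal distance between tile and base_tile below 0.01 m and z of tile in the frame of base_tile between 0.0175 and 0.023 m and angle between the x axis of tile and the x axis of base_tile, either way round below 0.15 rad and contact force between the fingers and tile below 0.2 N), for 0.2 s.
3. the tensioner arm is pushed past its click (value of joint tensioner above 0.33 rad), for 0.1 s.
At the end, for the whole second after the job is handed in: First tile in the bed (8 mm, 0.12 rad); sheet on it and second tile on the sheet, each within 10 mm and 0.15 rad of the first tile, flat, not touched by the fingers; the robot presses on the tensioner arm with over 2.5 N and keeps it above 0.36 rad, clear of the pawl (0.30) (all of step 2 and horizontal distance between base_tile and bed below 0.008 m and angle between base_tile's own z axis and vertical below 0.05 rad and angle between the x axis of base_tile and the x axis of jig, either way round below 0.12 rad and linear speed of tile below 0.02 m/s and value of joint tensioner above 0.36 rad and contact force between any of the fingers, the arm and tension_arm above 2.5 N); the arm keeps its last pose, push and grip.
It fails at once if the second tile is dropped (linear speed of tile above 0.5 m/s and contact force between the fingers and tile below 0.05 N).
It fails at once if a bystander is moved by more than 30 mm (distance of any of bowl, beaker, jar, dish, rib, weight from where it was at the start of the episode above 0.03 m).
It also fails if it takes over 72 s, if anything falls off the work surface, if the arm or the gripper's body presses on something with over 40 N, if the wrist force passes 120 N, or if a joint passes its speed limit or range.

## Working session

There is one attempt and no reset: what is moved stays moved. The work goes in short steps, Python scripts to look and compute and a tool call to move; the robot and the scene stay as the last step left them, time stands still between calls to the robot, and variables do not carry over. Pictures are saved under pics/ and viewed, at most 12 in all, crops included, and the job is handed in when it is done.

Besides the shell and the picture viewer there is one more tool, called after "Emit:" in YAML: its name, and indented under it one key for each argument. step_arm: Moves the arm, as the interface text tells. Its arguments: {"type":"object","properties":{"commands":{"type":"array"},"gripper":{"type":"number"},"force":{"type":"number"}},"required":["commands"]}

```bash
ls; mkdir -p pics; python3 - <<'E'
from bench import ctrl
import cv2,numpy as np
for n in("top","side","wrist"):
    m=ctrl.camera_model(n); print(n,{k:np.round(v,4).tolist() for k,v in m.items()})
    im=ctrl.get_image(n); cv2.imwrite(f"pics/{n}0.png",im[:,:,::-1])
print(ctrl.get_state())
a=cv2.imread("pics/top0.png");cv2.imwrite("pics/top0b.png",cv2.resize(a,(800,600),interpolation=cv2.INTER_CUBIC))
E
```

```text
pics
top {'fx': 438.0896, 'fy': 438.0896, 'cx': 254.6047, 'cy': 197.0577, 'R': [[-0.016, -0.9999, -0.0005], [-0.9959, 0.016, -0.0886], [0.0886, -0.001, -0.9961]], 't': [-0.018, 0.5496, 1.3754]}
side {'fx': 385.8878, 'fy': 385.8878, 'cx': 256.4174, 'cy': 197.3286, 'R': [[0.9636, -0.2665, -0.0204], [-0.1914, -0.6348, -0.7486], [0.1866, 0.7253, -0.6627]], 't': [-0.5528, 0.1443, 1.3726]}
wrist {'fx': 297.3186, 'fy': 297.3186, 'cx': 256.068, 'cy': 191.0371, 'T_tool_cam': [[0.0002, -0.9544, -0.2986, 0.0823], [1.0, 0.0005, -0.0008, -0.0005], [0.0009, -0.2986, 0.9544, -0.1485], [0.0, 0.0, 0.0, 1.0]]}
{'time': 0.15, 'joint_positions': array([-1.10889198,  0.32165578, -0.07005894,  1.45141239,  0.02259371,
        1.37079917, -0.05688825]), 'qd': array([ 0.0003409 , -0.00296969,  0.0013727 , -0.00447292,  0.00025833,
       -0.0005802 , -0.00106695]), 'joint_torque': array([ 4.25580834e-05, -4.91794610e+01, -4.04585302e-01, -3.12875891e+01,
       -6.40318519e-02,  4.04580042e-02,  1.05285305e-04]), 'position': array([0.28131941, 0.58551818, 0.23570172]), 'tool_rot': array([-6.97476274e-01, -3.06293969e+00,  2.30695575e-03]), 'ft_force': array([0.02482932, 0.16012562, 0.04586815]), 'torque': array([ 0.01095822, -0.01891941,  0.02015061]), 'grip_force': 0.0, 'grip_width': 0.9981843359755007}
```

View pics/top0b.png

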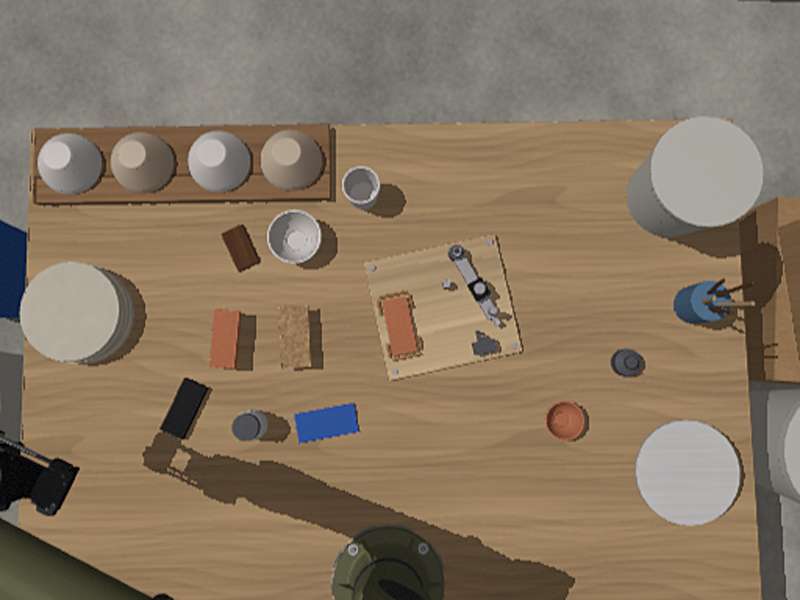

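View pics/side0.png

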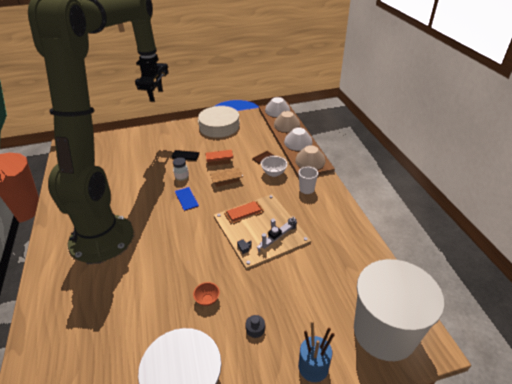

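The top view shows the sheet at about (191,215), the second tile at (145,217) and the jig's tile at (257,209) in native pixels. The blue and black decoys are lower down. The side view shows the same layout. Next I measure by masks in both views.

```bash
cat > h.py <<'E'
import numpy as np,cv2
from bench import ctrl
from scipy.spatial.transform import Rotation as Ro
def ray(n,uv,st=None):
    """camera centre and unit world rays of pixels"""
    m=ctrl.camera_model(n); uv=np.atleast_2d(uv).astype(float)
    p=(uv-[m["cx"],m["cy"]])/[m["fx"],m["fy"]]
    if n=="wrist":
        r=np.linalg.norm(p,axis=1,keepdims=True)
        d=np.hstack([p/np.maximum(r,1e-9)*np.sin(r),np.cos(r)])
        T=np.asarray(m["T_tool_cam"]); Rt=Ro.from_rotvec(st["tool_rot"]).as_matrix()
        return Rt@T[:3,3]+st["position"],d@(Rt@T[:3,:3]).T
    R=np.asarray(m["R"]);d=np.hstack([p,np.ones((len(p),1))])@R
    return -R.T@np.asarray(m["t"]),d/np.linalg.norm(d,axis=1,keepdims=True)
def onplane(n,uv,z,st=None):
    c,d=ray(n,uv,st); return c+d*((z-c[2])/d[:,2:])
def tri(rays):
    A=np.zeros((3,3));b=np.zeros(3)
    for c,d in rays:
        P=np.eye(3)-np.outer(d,d);A+=P;b+=P@c
    x=np.linalg.solve(A,b)
    return x,[float(np.linalg.norm((np.eye(3)-np.outer(d,d))@(x-c))) for c,d in rays]
def masks(im):
    h=cv2.cvtColor(im,cv2.COLOR_RGB2HSV);H,S,V=[h[...,i].astype(int) for i in range(3)]
    return {"terra":((H<10)&(S>130)&(V>110)).astype(np.uint8),"wood":((H>=10)&(H<22)&(S>60)&(V>90)).astype(np.uint8)}
def blobs(m,amin):
    out=[]
    for c in cv2.findContours(m,cv2.RETR_EXTERNAL,cv2.CHAIN_APPROX_NONE)[0]:
        if cv2.contourArea(c)>amin:
            out.append(c)
    return out
E
python3 - <<'E'
from h import *
T=cv2.imread("pics/top0.png")[:,:,::-1];S=cv2.imread("pics/side0.png")[:,:,::-1]
for n,I in(("top",T),("side",S)):
    for c in blobs(masks(I)["terra"],60): print(n,np.round(cv2.minAreaRect(c),1) if 0 else cv2.minAreaRect(c),cv2.contourArea(c))
print(cv2.cvtColor(np.ascontiguousarray(T),cv2.COLOR_RGB2HSV)[212:218:3,150:230:4].tolist())
for n,uv,z in(("sheet",(190,215),.036),("tile",(145,217),.044),("base",(257,209),.026)): print(n,onplane("top",uv,z))
# jig screws/corners eyeballed from the top view (x800 px/1.5625)
for uv in ((365,263),(496,236),(523,352),(391,381)): print(onplane("top",np.array(uv)/1.5625,.012).round(3))
E
```

```text
top ((362.7059020996094, 269.176513671875), (20.372989654541016, 23.768489837646484), 14.03624439239502) 354.0
top ((143.26229858398438, 216.61477661132812), (15.843754768371582, 36.12376403808594), 5.194429397583008) 505.5
top ((255.2884521484375, 208.4423065185547), (35.104793548583984, 15.689291954040527), 78.69007110595703) 495.5
side ((206.0, 293.5), (21.0, 26.0), 90.0) 424.5
side ((243.55001831054688, 210.1500244140625), (10.11928653717041, 32.57145690917969), 71.56504821777344) 283.0
side ((13.5, 167.0), (28.0, 27.0), 90.0) 530.5
side ((218.9013671875, 154.56301879882812), (7.589646816253662, 26.17119598388672), 83.9909896850586) 163.5
[[[9, 144, 166], [16, 104, 81], [14, 101, 81], [15, 103, 77], [17, 103, 143], [16, 100, 143], [16, 97, 144], [16, 97, 144], [16, 107, 146], [16, 108, 151], [16, 109, 157], [15, 107, 152], [16, 108, 83], [16, 105, 80], [16, 104, 147], [16, 100, 140], [16, 101, 144], [16, 100, 146], [16, 99, 147], [16, 98, 148]], [[9, 143, 166], [16, 104, 83], [16, 101, 83], [16, 110, 79], [17, 98, 151], [16, 98, 151], [17, 99, 150], [16, 103, 149], [16, 109, 143], [15, 106, 149], [16, 108, 156], [16, 107, 155], [16, 120, 83], [16, 107, 79], [16, 98, 156], [17, 99, 147], [17, 101, 149], [16, 100, 145], [16, 100, 145], [17, 101, 141]]]
sheet [[0.49461096 0.17803515 0.036     ]]
tile [[0.49019194 0.31807674 0.044     ]]
base [[ 0.51080793 -0.03385381  0.026     ]]
[[0.645 0.04  0.012]]
[[ 0.697 -0.234  0.012]]
[[ 0.455 -0.282  0.012]]
[[ 0.401 -0.011  0.012]]
```

```bash
cat >> h.py <<'E'
def plan(p,yaw):
    """shift/turn from here to TCP p, tool down, with tool x opposite to world heading yaw (rad)"""
    s=ctrl.get_state();R=Ro.from_rotvec(s["tool_rot"])
    c,q=np.cos(yaw),np.sin(yaw)
    G=Ro.from_matrix(np.array([[-c,q,0],[-q,-c,0],[0,0,1.]]).T@np.eye(3) if 0 else np.column_stack([[-c,-q,0],[-q,c,0],[0,0,-1.]]))
    print("t",round(s["time"],2),"pos",s["position"].round(4),"f",s["ft_force"].round(2),"grip",round(float(s["grip_width"]),3),s["grip_force"])
    print("travel",R.inv().apply(np.asarray(p)-s["position"]).round(4),"turn",np.degrees((R.inv()*G).as_rotvec()).round(2))
E
python3 - <<'E'
from h import *
plan([.45,.30,.25],-.05)
E
```

```text
t 0.15 pos [0.2813 0.5855 0.2357] f [0.02 0.16 0.05] grip 0.998 0.0
travel [-0.2757 -0.1844 -0.014 ] turn [-9.000e-02 -1.000e-02 -2.279e+01]
```

Emit:
step_arm:
  commands:
    - {"travel": [-0.04,-0.03,0],"turn": [0,0,-5]}
    - {"travel": [-0.08,-0.055,-0.005],"turn": [0,0,-10]}
    - {"travel": [-0.12,-0.08,-0.007],"turn": [0,0,-15]}
    - {"travel": [-0.16,-0.107,-0.009],"turn": [0,0,-20]}
    - {"travel": [-0.2,-0.134,-0.01],"turn": [0,0,-22.8]}

```text
time: 0.65
position: [0.4044, 0.3767, 0.2466]
tool_rot: [0.074, 3.141, 0.0]
ft_force: [1.0, 0.8, 0.6]
grip_width: 1.001
grip_force: 0.0
```

```bash
python3 - <<'E'
from h import *
plan([.45,.30,.25],-.05)
E
```

```text
t 0.65 pos [0.4044 0.3767 0.2466] f [0.97 0.83 0.62] grip 1.001 0.0
travel [-0.0491 -0.0745 -0.0034] turn [0.01 0.01 0.18]
```

Emit:
step_arm:
  commands:
    - {"travel": [-0.025,-0.038,0]}
    - {"travel": [-0.049,-0.075,-0.003]}
    - {"travel": [-0.049,-0.075,-0.003]}
    - {"travel": [-0.049,-0.075,-0.003]}

```text
$.commands[0]: bad value
```

```bash
python3 - <<'E'
from h import *
import pickle
s=ctrl.get_state();im=ctrl.get_image("wrist");pickle.dump((s,im),open("w1.pkl","wb"))
cv2.imwrite("pics/w1.png",im[:,:,::-1]);print(s["position"],s["tool_rot"])
E
```

```text
[0.40443712 0.37668147 0.24661649] [7.36362677e-02 3.14055888e+00 3.09113480e-04]
```

View pics/w1.png

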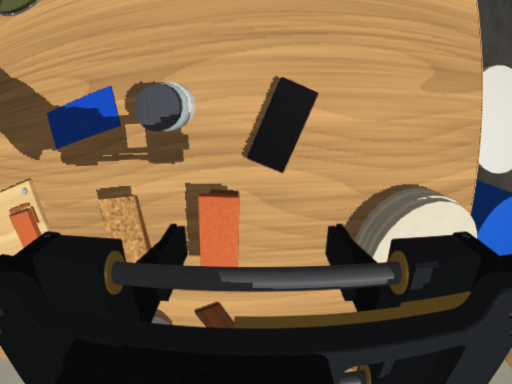

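The wrist view shows the sheet around (125,225) and the tile at (218,230), both half hidden by the gripper. The camera has to go further out in x.

Emit:
step_arm:
  commands:
    - {"travel": [-0.035,-0.027,0],"turn": [0,0,0]}
    - {"travel": [-0.07,-0.054,0],"turn": [0,0,0]}
    - {"travel": [-0.105,-0.08,0],"turn": [0,0,0]}
    - {"travel": [-0.14,-0.1,0],"turn": [0,0,0]}
    - {"travel": [-0.17,-0.12,0],"turn": [0,0,0]}

```text
time: 1.2
position: [0.569, 0.2488, 0.2463]
tool_rot: [0.08, 3.14, -0.0]
ft_force: [1.2, -0.0, 0.5]
grip_width: 1.002
grip_force: 0.0
```

Emit:
step_arm:
  commands:
    - {"travel": [0,0,0],"turn": [0,0,0]}
    - {"travel": [0,0,0],"turn": [0,0,0]}

```text
time: 1.4
position: [0.5677, 0.2496, 0.2459]
tool_rot: [-0.082, -3.139, 0.001]
ft_force: [-1.0, 1.0, 0.2]
grip_width: 1.003
grip_force: 0.0
```

```bash
python3 - <<'E'
from h import *
import pickle
s=ctrl.get_state();im=ctrl.get_image("wrist");pickle.dump((s,im),open("w1.pkl","wb"))
cv2.imwrite("pics/w2.png",im[:,:,::-1]);print(s["position"],s["tool_rot"])
E
```

```text
[0.5677462  0.24957514 0.24591592] [-8.17731789e-02 -3.13941817e+00  6.03876884e-04]
```

Emit:
step_arm:
  commands:
    - {"travel": [0,-0.05,0],"turn": [0,0,0]}
    - {"travel": [0,-0.1,0],"turn": [0,0,0]}
    - {"travel": [0,-0.15,0],"turn": [0,0,0]}
    - {"travel": [0,-0.18,0],"turn": [0,0,0]}
    - {"travel": [0,-0.18,0],"turn": [0,0,0]}

```text
time: 1.95
position: [0.558, 0.0657, 0.2472]
tool_rot: [0.088, 3.14, -0.002]
ft_force: [0.5, 0.8, 0.3]
grip_width: 0.999
grip_force: 0.0
```

Emit:
step_arm:
  commands:
    - {"travel": [0,0,0],"turn": [0,0,0]}
    - {"travel": [0,0,0],"turn": [0,0,0]}

```text
time: 2.15
position: [0.5581, 0.0734, 0.2466]
tool_rot: [-0.072, -3.141, -0.002]
ft_force: [0.4, 0.3, -0.8]
grip_width: 1.001
grip_force: 0.0
```

```bash
python3 - <<'E'
from h import *
import pickle
s=ctrl.get_state();im=ctrl.get_image("wrist");pickle.dump((s,im),open("w2.pkl","wb"))
s1,i1=pickle.load(open("w1.pkl","rb"));print(s["position"],s["tool_rot"])
v=np.hstack([i1[:260],im[:260]])
cv2.imwrite("pics/w23.png",cv2.resize(np.vstack([i1[:230],im[:230]]),(667,600))[:,:,::-1])
E
```

```text
[0.55812493 0.07339056 0.24659177] [-7.19936339e-02 -3.14070946e+00 -2.00377568e-03]
```

View pics/w23.png

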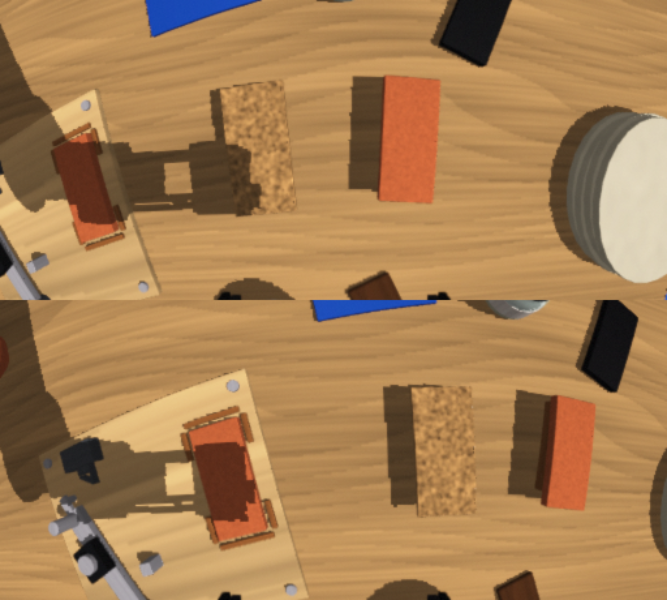

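The top half shows the sheet's corners near (220,88) to (296,210) and the tile's near (385,76) to (432,203). The lower half shows the sheet, tile and base tile again, in display pixels. I triangulate these corners.

```bash
cat > m.py <<'E'
from h import *
import pickle
s1,i1=pickle.load(open("w1.pkl","rb"));s2,i2=pickle.load(open("w2.pkl","rb"))
k=np.array([512/667,460/600])
P={"sheet":([(220,88),(282,81),(296,210),(237,214)],[(412,87),(470,86),(476,214),(418,216)]),
"tile":([(385,76),(440,80),(432,203),(379,199)],[(557,96),(595,103),(583,210),(545,205)]),
"base":([(52,150),(95,130),(118,232),(78,244)],[(190,130),(238,115),(265,230),(215,243)]),
"plate":([(95,91),(160,292)],[(245,70),(308,300)])}
def sub(i,p):
    g=cv2.cvtColor(cv2.GaussianBlur(i,(3,3),0),cv2.COLOR_RGB2LAB)[...,1]
    return cv2.cornerSubPix(g,(np.array(p)*k).astype(np.float32)[:,None],(4,4),(-1,-1),(3,50,.01))[:,0]
for n,(a,b) in P.items():
    if n in("tile","base"): a,b=sub(i1,a),sub(i2,b)
    else: a,b=np.array(a)*k,np.array(b)*k
    c1,d1=ray("wrist",a,s1);c2,d2=ray("wrist",b,s2)
    X=[tri([(c1,p),(c2,q)]) for p,q in zip(d1,d2)]
    W=np.array([x for x,_ in X]);print(n,W.round(4).tolist(),"res",np.round([r[0] for _,r in X],4))
    z={"sheet":.036,"tile":.044,"base":.026}.get(n)
    if z:
        for v,uv,s in((1,a,s1),(2,b,s2)):
            Q=onplane("wrist",uv,z,s)[:,:2];e=(Q[0]+Q[1]-Q[2]-Q[3])/2
            # towards robot = top of picture
            e=-e;print("  view",v,"centre",Q.mean(0).round(4),"len",np.linalg.norm(e).round(4),"wid",np.linalg.norm(Q[1]+Q[2]-Q[0]-Q[3]).round(4)/2,"yaw",np.arctan2(e[1],e[0]).round(4))
        print("  tri centre",W.mean(0).round(4))
E
python3 m.py
```

```text
sheet [[0.4352, 0.1502, 0.0378], [0.4333, 0.2083, 0.0335], [0.5568, 0.2138, 0.0371], [0.558, 0.155, 0.0328]] res [0.0003 0.001  0.0007 0.0007]
  view 1 centre [0.4956 0.182 ] len 0.122 wid 0.0583 yaw 0.0463
  view 2 centre [0.4959 0.1817] len 0.124 wid 0.05845 yaw 0.0419
  tri centre [0.4958 0.1818 0.0353]Traceback (most recent call last):
  File "m.py", line 13, in <module>
    if n in("tile","base"): a,b=sub(i1,a),sub(i2,b)
                                ~~~^^^^^^
  File "m.py", line 11, in sub
    return cv2.cornerSubPix(g,(np.array(p)*k).astype(np.float32)[:,None],(4,4),(-1,-1),(3,50,.01))[:,0]
           ~~~~~~~~~~~~~~~~^^^^^^^^^^^^^^^^^^^^^^^^^^^^^^^^^^^^^^^^^^^^^^^^^^^^^^^^^^^^^^^^^^^^^^^
cv2.error: OpenCV(4.12.0) :-1: error: (-5:Bad argument) in function 'cornerSubPix'
> Overload resolution failed:
>  - Layout of the output array corners is incompatible with cv::Mat
>  - Expected Ptr<cv::UMat> for argument 'corners'
```

Sheet: centre (0.4958, 0.1818), yaw 0.044, top about 35–36 mm. I fix the array layout for the tiles.

```bash
sed -i 's/cv2.cornerSubPix(g,(np.array(p)\*k).astype(np.float32)\[:,None\]/cv2.cornerSubPix(np.ascontiguousarray(g),np.ascontiguousarray((np.array(p)*k).reshape(-1,1,2),dtype=np.float32)/' m.py; python3 m.py | tail -n +5
python3 - <<'E'
from h import *
plan([.4958,.1818,.12],.044)
E
```

```text
tile [[0.4349, 0.3005, 0.045], [0.4389, 0.3518, 0.0431], [0.5538, 0.3418, 0.0428], [0.549, 0.291, 0.0447]] res [0.0002 0.0001 0.0001 0.    ]
  view 1 centre [0.4942 0.3212] len 0.1146 wid 0.05085 yaw -0.0857
  view 2 centre [0.4941 0.3212] len 0.1151 wid 0.0499 yaw -0.0869
  tri centre [0.4941 0.3213 0.0439]
base [[0.464, -0.0645, 0.0291], [0.4506, -0.0225, -0.0015], [0.5711, 0.0025, 0.0122], [0.5804, -0.0522, 0.0187]] res [0.0008 0.0013 0.0001 0.0003]
  view 1 centre [ 0.5157 -0.0263] len 0.1163 wid 0.0619 yaw 0.155
  view 2 centre [ 0.5157 -0.0315] len 0.1163 wid 0.0535 yaw 0.1589
  tri centre [ 0.5165 -0.0342  0.0146]
plate [[0.4075, -0.0077, 0.0105], [0.6501, 0.0408, 0.009]] res [0.0006 0.0028]
t 2.2 pos [0.5582 0.0733 0.2464] f [ 0.74  0.44 -0.77] grip 0.999 0.0
travel [0.0672 0.1054 0.1266] turn [ 0.05 -0.02 -5.14]
```

Emit:
step_arm:
  commands:
    - {"travel": [0.015,0.025,0.02],"turn": [0,0,-1.5]}
    - {"travel": [0.035,0.055,0.05],"turn": [0,0,-3]}
    - {"travel": [0.055,0.085,0.08],"turn": [0,0,-5]}
    - {"travel": [0.067,0.105,0.105],"turn": [0,0,-5.1]}
    - {"travel": [0.067,0.105,0.127],"turn": [0,0,-5.1]}

```text
time: 2.7
position: [0.4936, 0.1848, 0.118]
tool_rot: [0.077, -3.138, -0.003]
ft_force: [0.9, -0.2, -0.8]
grip_width: 0.998
grip_force: 0.0
```

Emit:
step_arm:
  commands:
    - {"travel": [0,0,0],"turn": [0,0,0]}
    - {"travel": [0,0,0],"turn": [0,0,0]}
    - {"travel": [0,0,0],"turn": [0,0,0]}

```text
time: 3.0
position: [0.4981, 0.1789, 0.1211]
tool_rot: [-0.061, 3.139, 0.001]
ft_force: [-0.0, -0.4, -0.1]
grip_width: 1.001
grip_force: 0.0
```

```bash
python3 - <<'E'
from h import *
plan([.4958,.1818,.040],.044)
E
```

```text
t 3.0 pos [0.4981 0.1789 0.1211] f [-0.03 -0.42 -0.12] grip 1.001 0.0
travel [0.0024 0.0029 0.0811] turn [ 0.05  0.14 -0.3 ]
```

Emit:
step_arm:
  commands:
    - {"travel": [0.002,0.002,0.02],"turn": [0,0,0]}
    - {"travel": [0.002,0.002,0.04],"turn": [0,0,0]}
    - {"travel": [0.002,0.002,0.055],"turn": [0,0,0]}
    - {"travel": [0.002,0.002,0.065],"turn": [0,0,0]}
    - {"travel": [0.002,0.002,0.07],"turn": [0,0,0]}

```text
time: 3.5
position: [0.4953, 0.1804, 0.0497]
tool_rot: [-0.06, 3.14, 0.0]
ft_force: [-0.8, -0.8, -0.6]
grip_width: 0.999
grip_force: 0.0
```

Emit:
step_arm:
  commands:
    - {"travel": [0,0,0],"turn": [0,0,0]}
    - {"travel": [0,0,0],"turn": [0,0,0]}
    - {"travel": [0,0,0],"turn": [0,0,0]}
    - {"travel": [0,0,0],"turn": [0,0,0]}
    - {"travel": [0,0,0],"turn": [0,0,0]}

```text
time: 4.0
position: [0.4951, 0.1807, 0.05]
tool_rot: [-0.062, 3.14, 0.001]
ft_force: [0.1, 0.2, 0.2]
grip_width: 0.999
grip_force: 0.0
```

```bash
python3 - <<'E'
from h import *
plan([.4958,.1818,.040],.044)
cv2.imwrite("pics/c.png",ctrl.get_image("wrist")[:,:,::-1])
plan([.4958,.1818,.040],.044)
E
```

```text
t 4.0 pos [0.4951 0.1807 0.05  ] f [0.13 0.19 0.17] grip 0.999 0.0
travel [-0.0008  0.001   0.01  ] turn [ 0.02  0.04 -0.27]
t 4.05 pos [0.495  0.1806 0.0498] f [-0.   -0.36 -0.38] grip 1.0 0.0
travel [-0.0009  0.0011  0.0098] turn [ 0.01  0.03 -0.28]
```

View pics/c.png

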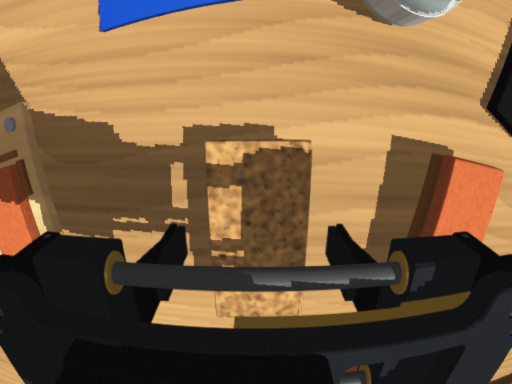

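The sheet spans columns 205 to 312 at row 145, centred between the fingers. I descend and close.

Emit:
step_arm:
  commands:
    - {"travel": [-0.001,0.001,0.005],"turn": [0,0,0]}
    - {"travel": [-0.001,0.001,0.01],"turn": [0,0,0]}
    - {"travel": [-0.001,0.001,0.01],"turn": [0,0,0]}

```text
time: 4.35
position: [0.495, 0.1813, 0.0385]
tool_rot: [0.062, -3.139, 0.001]
ft_force: [-0.2, 0.6, 0.2]
grip_width: 0.999
grip_force: 0.0
```

Emit:
step_arm:
  commands:
    - {"travel": [0,0,0],"turn": [0,0,0]}
    - {"travel": [0,0,0],"turn": [0,0,0]}
    - {"travel": [0,0,0],"turn": [0,0,0]}
    - {"travel": [0,0,0],"turn": [0,0,0]}
    - {"travel": [0,0,0],"turn": [0,0,0]}
  gripper: 0
  force: 12

```text
time: 4.85
position: [0.4959, 0.1817, 0.0397]
tool_rot: [-0.062, 3.141, 0.0]
ft_force: [0.2, -0.1, -0.1]
grip_width: 0.685
grip_force: 12.0
```

Emit:
step_arm:
  commands:
    - {"travel": [0,0,0],"turn": [0,0,0]}
    - {"travel": [0,0,-0.01],"turn": [0,0,0]}
    - {"travel": [0,0,-0.03],"turn": [0,0,0]}
    - {"travel": [0,0,-0.06],"turn": [0,0,0]}
    - {"travel": [0,0,-0.09],"turn": [0,0,0]}

```text
time: 5.35
position: [0.4954, 0.1814, 0.1309]
tool_rot: [0.061, -3.141, 0.0]
ft_force: [0.5, -0.1, -1.0]
grip_width: 0.684
grip_force: 12.0
```

```bash
python3 - <<'E'
from h import *
plan([.515,0.06,.13],.195)
E
```

```text
t 5.35 pos [0.4954 0.1814 0.1309] f [ 0.53 -0.09 -1.  ] grip 0.684 11.99971005320549
travel [-0.0148 -0.1221  0.0009] turn [-0.01 -0.03 -8.93]
```

Emit:
step_arm:
  commands:
    - {"travel": [-0.02,-0.02,-0.02],"turn": [0,0,-2]}
    - {"travel": [-0.05,-0.045,-0.05],"turn": [0,0,-4]}
    - {"travel": [-0.08,-0.07,-0.08],"turn": [0,0,-6]}
    - {"travel": [-0.11,-0.09,-0.1],"turn": [0,0,-8]}
    - {"travel": [-0.12,-0.1,-0.11],"turn": [0,0,-8.9]}

```text
time: 5.85
position: [0.6229, 0.0832, 0.2428]
tool_rot: [-0.3, 3.122, -0.002]
ft_force: [-0.3, -0.2, -0.5]
grip_width: 0.682
grip_force: 12.0
```

Emit:
step_arm:
  commands:
    - {"travel": [0,0,0],"turn": [0,0,0]}
    - {"travel": [0,0,0],"turn": [0,0,0]}
    - {"travel": [0,0,0],"turn": [0,0,0]}
    - {"travel": [0,0,0],"turn": [0,0,0]}

```text
time: 6.25
position: [0.6183, 0.0878, 0.2388]
tool_rot: [0.308, -3.125, -0.001]
ft_force: [0.4, -0.1, -1.3]
grip_width: 0.689
grip_force: 12.0
```

```bash
python3 - <<'E'
from h import *
import pickle
s=ctrl.get_state();im=ctrl.get_image("wrist");pickle.dump((s,im),open("w3.pkl","wb"));plan([.62,-.03,.25],.195)
E
```

```text
t 6.3 pos [0.6185 0.0875 0.2389] f [ 0.52  0.78 -0.36] grip 0.688 11.99987679719925
travel [ 0.0215 -0.1156 -0.0111] turn [ 0.03 -0.08  0.07]
```

Emit:
step_arm:
  commands:
    - {"travel": [0,-0.03,0],"turn": [0,0,0]}
    - {"travel": [0,-0.06,0],"turn": [0,0,0]}
    - {"travel": [0,-0.09,0],"turn": [0,0,0]}
    - {"travel": [0,-0.11,0],"turn": [0,0,0]}
    - {"travel": [0,-0.12,0],"turn": [0,0,0]}

```text
time: 6.8
position: [0.6425, -0.0337, 0.2394]
tool_rot: [0.301, -3.127, 0.001]
ft_force: [0.6, -0.8, 0.1]
grip_width: 0.685
grip_force: 12.0
```

Emit:
step_arm:
  commands:
    - {"travel": [0,0,0],"turn": [0,0,0]}
    - {"travel": [0,0,0],"turn": [0,0,0]}
    - {"travel": [0,0,0],"turn": [0,0,0]}
    - {"travel": [0,0,0],"turn": [0,0,0]}

```text
time: 7.2
position: [0.6427, -0.0296, 0.2396]
tool_rot: [-0.309, 3.126, 0.001]
ft_force: [0.1, -0.3, -0.2]
grip_width: 0.69
grip_force: 12.0
```

```bash
python3 - <<'E'
from h import *
import pickle
s=ctrl.get_state();im=ctrl.get_image("wrist");pickle.dump((s,im),open("w4.pkl","wb"));plan([.515,-.03,.1],.195)
i1=pickle.load(open("w3.pkl","rb"))[1]
cv2.imwrite("pics/w34.png",cv2.resize(np.hstack([i1[:250,60:360],im[:250,100:400]]),(800,333),interpolation=cv2.INTER_CUBIC)[:,:,::-1])
E
```

```text
t 7.25 pos [ 0.6428 -0.0299  0.2396] f [-0.45  0.49 -0.03] grip 0.685 11.999848634004593
travel [0.1254 0.0248 0.1396] turn [0.03 0.01 0.08]
```

View pics/w34.png

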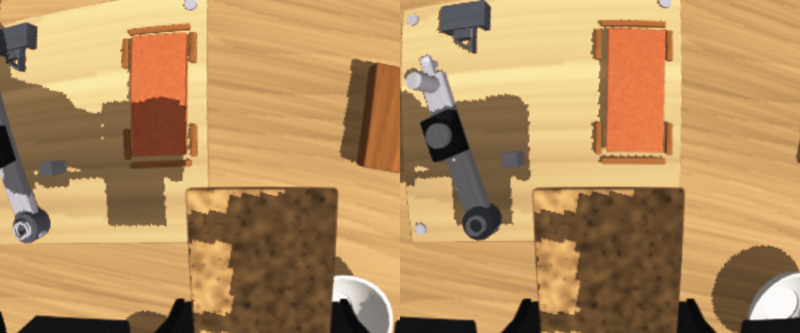

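Both views show the base tile clearly, at about (132..187, 32..157) on the left and (607..664, 28..154) on the right. The post top is near (413,82) on the right.

```bash
cat > m2.py <<'E'
from h import *
import pickle
s3,i3=pickle.load(open("w3.pkl","rb"));s4,i4=pickle.load(open("w4.pkl","rb"))
A=np.array([(132,33),(187,32),(186,157),(131,157),(207,242)])/1.3333+[60,0]
B=(np.array([(608,28),(664,29),(664,154),(605,153),(679,240)])-[400,0])/1.3333+[100,0]
def q(i,p):
    m=masks(i);h=cv2.cvtColor(i,cv2.COLOR_RGB2HSV);return None
for n,uv,s in(("3",A,s3),("4",B,s4)):
    Q=onplane("wrist",uv[:4],.026,s)[:,:2];e=-(Q[0]+Q[1]-Q[2]-Q[3])/2;w=(Q[1]+Q[2]-Q[0]-Q[3])/2
    print(n,Q.mean(0).round(4),np.linalg.norm(e).round(4),np.linalg.norm(w).round(4),"yaw",np.arctan2(e[1],e[0]).round(4))
c1,d1=ray("wrist",A,s3);c2,d2=ray("wrist",B,s4)
X=np.array([tri([(c1,a),(c2,b)])[0] for a,b in zip(d1,d2)]);print(X.round(4).tolist(),"centre",X[:4].mean(0).round(4))
# jig corners in view 4, plane 12 mm: (145,120) and (145,-160)
E=(np.array([(679,240),(412,240),(680,2)])-[400,0])/1.3333+[100,0]
print(onplane("wrist",E,.012,s4).round(4).tolist())
print("post",onplane("wrist",(np.array([(413,82)])-[400,0])/1.3333+[100,0],.076,s4).round(4), "roller",onplane("wrist",(np.array([(438,135)])-[400,0])/1.3333+[100,0],.063,s4).round(4))
E
python3 m2.py
```

```text
3 [ 0.5152 -0.0297] 0.1185 0.053 yaw 0.1809
4 [ 0.5162 -0.0303] 0.117 0.0521 yaw 0.1875
[[0.4619, -0.0663, 0.0256], [0.452, -0.0158, 0.0194], [0.569, 0.0071, 0.0259], [0.5783, -0.0458, 0.0242], [0.6453, 0.0397, 0.0253]] centre [ 0.5153 -0.0302  0.0238]
[[0.6482, 0.0428, 0.012], [0.7019, -0.2323, 0.012], [0.4175, -0.0056, 0.012]]
post [[ 0.5411 -0.2165  0.076 ]] roller [[ 0.5844 -0.1906  0.063 ]]
```

Emit:
step_arm:
  commands:
    - {"travel": [0.03,0.006,0.025],"turn": [0,0,0]}
    - {"travel": [0.06,0.012,0.055],"turn": [0,0,0]}
    - {"travel": [0.09,0.018,0.09],"turn": [0,0,0]}
    - {"travel": [0.115,0.023,0.12],"turn": [0,0,0]}
    - {"travel": [0.125,0.025,0.14],"turn": [0,0,0.4]}

```text
time: 7.75
position: [0.5117, -0.0304, 0.0974]
tool_rot: [0.295, -3.124, -0.002]
ft_force: [0.1, 1.1, -0.9]
grip_width: 0.687
grip_force: 12.0
```

Emit:
step_arm:
  commands:
    - {"travel": [0,0,0.01],"turn": [0,0,0]}
    - {"travel": [0,0,0.02],"turn": [0,0,0]}
    - {"travel": [0,0,0.02],"turn": [0,0,0]}
    - {"travel": [0,0,0.02],"turn": [0,0,0]}
    - {"travel": [0,0,0.02],"turn": [0,0,0]}

```text
time: 8.25
position: [0.5166, -0.031, 0.0805]
tool_rot: [-0.294, 3.126, -0.0]
ft_force: [0.2, -0.5, -0.7]
grip_width: 0.685
grip_force: 12.0
```

```bash
python3 - <<'E'
from h import *
plan([.5157,-.030,.0365],.187)
E
```

```text
t 8.25 pos [ 0.5166 -0.031   0.0805] f [ 0.19 -0.46 -0.69] grip 0.685 11.999870538711548
travel [0.0008 0.0012 0.044 ] turn [-0.02  0.11  0.03]
```

Emit:
step_arm:
  commands:
    - {"travel": [0.001,0.001,0.01],"turn": [0,0,0]}
    - {"travel": [0.001,0.001,0.02],"turn": [0,0,0]}
    - {"travel": [0.001,0.001,0.03],"turn": [0,0,0]}
    - {"travel": [0.001,0.001,0.036],"turn": [0,0,0]}
    - {"travel": [0.001,0.001,0.04],"turn": [0,0,0]}

```text
time: 8.75
position: [0.5135, -0.0302, 0.0384]
tool_rot: [0.294, -3.126, 0.0]
ft_force: [0.0, 0.5, 0.2]
grip_width: 0.684
grip_force: 12.0
```

Emit:
step_arm:
  commands:
    - {"travel": [0,0,0],"turn": [0,0,0]}
    - {"travel": [0,0,0.002],"turn": [0,0,0]}
    - {"travel": [0,0,0.003],"turn": [0,0,0]}
    - {"travel": [0,0,0.004],"turn": [0,0,0]}
    - {"travel": [0,0,0.004],"turn": [0,0,0]}

```text
time: 9.25
position: [0.5144, -0.0302, 0.0357]
tool_rot: [-0.294, 3.127, 0.0]
ft_force: [-0.2, 0.3, -0.4]
grip_width: 0.687
grip_force: 12.0
```

```bash
python3 - <<'E'
from h import *
plan([.5157,-.030,.0365],.187)
E
```

```text
t 9.25 pos [ 0.5144 -0.0302  0.0357] f [-0.16  0.31 -0.39] grip 0.687 11.99982762336731
travel [-0.0014 -0.0001 -0.0008] turn [-0.    0.03  0.03]
```

Emit:
step_arm:
  commands:
    - {"travel": [-0.001,0,0],"turn": [0,0,0]}
    - {"travel": [-0.001,0,0.0005],"turn": [0,0,0]}

```text
time: 9.45
position: [0.5153, -0.03, 0.0357]
tool_rot: [0.294, -3.128, -0.0]
ft_force: [-3.4, -0.1, 7.9]
grip_width: 0.687
grip_force: 12.0
```

Emit:
step_arm:
  commands:
    - {"travel": [0,0,0],"turn": [0,0,0]}
    - {"travel": [0,0,0],"turn": [0,0,0]}
    - {"travel": [0,0,0],"turn": [0,0,0]}
    - {"travel": [0,0,0],"turn": [0,0,0]}
  gripper: 0.9

```text
time: 9.85
position: [0.5151, -0.0299, 0.035]
tool_rot: [-0.294, 3.128, 0.0]
ft_force: [-0.4, 0.5, -0.3]
grip_width: 0.884
grip_force: 0.0
```

Emit:
step_arm:
  commands:
    - {"travel": [0,0,-0.01],"turn": [0,0,0]}
    - {"travel": [0,0,-0.03],"turn": [0,0,0]}
    - {"travel": [0,0,-0.06],"turn": [0,0,0]}
    - {"travel": [0,0,-0.1],"turn": [0,0,0]}
    - {"travel": [-0.02,0.02,-0.12],"turn": [0,0,0]}

```text
time: 10.35
position: [0.5316, -0.0104, 0.1593]
tool_rot: [-0.284, 3.125, -0.002]
ft_force: [0.5, 0.2, -0.8]
grip_width: 0.898
grip_force: 0.0
```

```bash
python3 - <<'E'
from h import *
plan([.60,.16,.20],.187)
E
```

```text
t 10.35 pos [ 0.5316 -0.0104  0.1593] f [ 0.49  0.24 -0.81] grip 0.898 0.0
travel [-0.0981  0.1552 -0.0406] turn [-0.1   0.23 -0.33]
```

Emit:
step_arm:
  commands:
    - {"travel": [-0.02,0.005,-0.02],"turn": [0,0,0]}
    - {"travel": [-0.05,0.01,-0.05],"turn": [0,0,0]}
    - {"travel": [-0.08,0.015,-0.07],"turn": [0,0,0]}
    - {"travel": [-0.1,0.02,-0.08],"turn": [0,0,0]}
    - {"travel": [-0.1,0.02,-0.08],"turn": [0,0,0]}
  gripper: 1

```text
time: 10.85
position: [0.6281, 0.0336, 0.2371]
tool_rot: [-0.297, 3.123, 0.001]
ft_force: [-0.1, -0.4, -1.0]
grip_width: 1.003
grip_force: 0.0
```

Emit:
step_arm:
  commands:
    - {"travel": [0,0,0],"turn": [0,0,0]}
    - {"travel": [0,0,0],"turn": [0,0,0]}
    - {"travel": [0,0,0],"turn": [0,0,0]}
    - {"travel": [0,0,0],"turn": [0,0,0]}

```text
time: 11.25
position: [0.6248, 0.0311, 0.2348]
tool_rot: [0.293, -3.127, -0.0]
ft_force: [0.4, -0.2, -0.2]
grip_width: 1.003
grip_force: 0.0
```

```bash
python3 - <<'E'
from h import *
import pickle
s=ctrl.get_state();im=ctrl.get_image("wrist");pickle.dump((s,im),open("w5.pkl","wb"));plan([.4942,.3212,.14],-.086)
cv2.imwrite("pics/w5.png",cv2.resize(im[:250,80:380],(720,600),interpolation=cv2.INTER_CUBIC)[:,:,::-1])
E
```

```text
t 11.3 pos [0.625  0.0313 0.235 ] f [-0.03 -0.1   1.07] grip 1.002 0.0
travel [0.0745 0.3091 0.0951] turn [ 1.000e-02 -2.000e-02  1.564e+01]
```

View pics/w5.png

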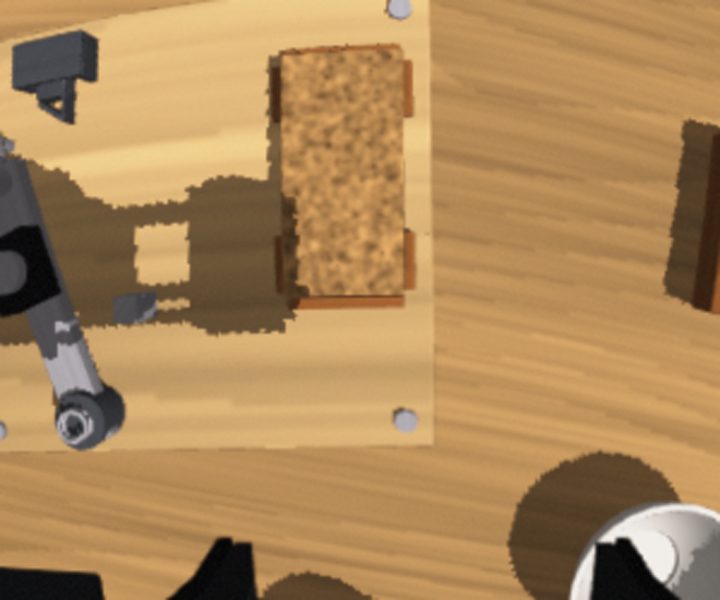

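The sheet lies squarely in the bed, at crop pixels (281,54) to (404,296). Now to the tile.

Emit:
step_arm:
  commands:
    - {"travel": [0.005,0.03,0],"turn": [0,0,3]}
    - {"travel": [0.018,0.075,0.01],"turn": [0,0,7]}
    - {"travel": [0.03,0.12,0.02],"turn": [0,0,11]}
    - {"travel": [0.04,0.165,0.03],"turn": [0,0,15]}
    - {"travel": [0.052,0.21,0.04],"turn": [0,0,15.6]}

```text
time: 11.8
position: [0.5343, 0.2296, 0.1949]
tool_rot: [0.136, 3.138, 0.001]
ft_force: [0.6, -0.1, 0.1]
grip_width: 1.001
grip_force: 0.0
```

```bash
python3 - <<'E'
from h import *
import pickle
s,_=pickle.load(open("w5.pkl","rb"))
Q=onplane("wrist",np.array([(281,54),(402,46),(404,296),(286,297)])/2.4+[80,0],.032,s)[:,:2];e=-(Q[0]+Q[1]-Q[2]-Q[3])/2;print(Q.mean(0),np.linalg.norm(e),np.linalg.norm(Q[0]-Q[1]),np.arctan2(e[1],e[0]))
plan([.4942,.3212,.14],-.086)
E
```

```text
[ 0.51550265 -0.03000318] 0.1246920348636401 0.05938656637612741 0.19715320050787938
t 11.8 pos [0.5343 0.2296 0.1949] f [ 0.57 -0.08  0.11] grip 1.001 0.0
travel [0.048  0.0877 0.0549] turn [ 0.03  0.03 -0.05]
```

Emit:
step_arm:
  commands:
    - {"travel": [0.018,0.035,0.01],"turn": [0,0,0]}
    - {"travel": [0.035,0.065,0.03],"turn": [0,0,0]}
    - {"travel": [0.046,0.086,0.05],"turn": [0,0,0]}
    - {"travel": [0.048,0.088,0.07],"turn": [0,0,0]}
    - {"travel": [0.048,0.088,0.085],"turn": [0,0,0]}

```text
time: 12.3
position: [0.4936, 0.3208, 0.1087]
tool_rot: [-0.129, -3.138, 0.001]
ft_force: [0.1, -0.8, -0.1]
grip_width: 1.001
grip_force: 0.0
```

Emit:
step_arm:
  commands:
    - {"travel": [0,0,0.01],"turn": [0,0,0]}
    - {"travel": [0,0,0.02],"turn": [0,0,0]}
    - {"travel": [0,0,0.03],"turn": [0,0,0]}
    - {"travel": [0,0,0.03],"turn": [0,0,0]}
    - {"travel": [0,0,0.03],"turn": [0,0,0]}

```text
time: 12.8
position: [0.4953, 0.3198, 0.0803]
tool_rot: [0.134, 3.138, 0.0]
ft_force: [-0.7, 0.2, 0.6]
grip_width: 1.001
grip_force: 0.0
```

Emit:
step_arm:
  commands:
    - {"travel": [0,0,0],"turn": [0,0,0]}
    - {"travel": [0,0,0],"turn": [0,0,0]}

```text
time: 13.0
position: [0.4954, 0.3203, 0.0808]
tool_rot: [0.133, 3.138, 0.001]
ft_force: [0.2, -0.9, -0.2]
grip_width: 0.997
grip_force: 0.0
```

```bash
python3 - <<'E'
from h import *
plan([.4942,.3212,.047],-.086)
E
```

```text
t 13.0 pos [0.4954 0.3203 0.0808] f [ 0.15 -0.9  -0.16] grip 0.997 0.0
travel [0.0013 0.0008 0.0338] turn [0.05 0.06 0.07]
```

Emit:
step_arm:
  commands:
    - {"travel": [0.001,0.001,0.012],"turn": [0,0,0]}
    - {"travel": [0.001,0.001,0.024],"turn": [0,0,0]}
    - {"travel": [0.001,0.001,0.031],"turn": [0,0,0]}
    - {"travel": [0.001,0.001,0.034],"turn": [0,0,0]}
    - {"travel": [0.001,0.001,0.034],"turn": [0,0,0]}

```text
time: 13.5
position: [0.4936, 0.3208, 0.0451]
tool_rot: [-0.133, -3.138, 0.002]
ft_force: [-0.2, 0.0, -0.6]
grip_width: 0.996
grip_force: 0.0
```

Emit:
step_arm:
  commands:
    - {"travel": [0,0,0],"turn": [0,0,0]}
    - {"travel": [0,0,0],"turn": [0,0,0]}
    - {"travel": [0,0,0],"turn": [0,0,0]}
    - {"travel": [0,0,0],"turn": [0,0,0]}
    - {"travel": [0,0,0],"turn": [0,0,0]}
  gripper: 0
  force: 30

```text
time: 14.0
position: [0.4942, 0.3212, 0.0463]
tool_rot: [0.133, 3.138, 0.0]
ft_force: [-0.3, 0.2, -0.3]
grip_width: 0.626
grip_force: 0.0
```

Emit:
step_arm:
  commands:
    - {"travel": [0,0,0],"turn": [0,0,0]}
    - {"travel": [0,0,-0.005],"turn": [0,0,0]}
    - {"travel": [0,0,-0.015],"turn": [0,0,0]}
    - {"travel": [0,0,-0.035],"turn": [0,0,0]}
    - {"travel": [0,0,-0.06],"turn": [0,0,0]}

```text
time: 14.5
position: [0.4934, 0.3206, 0.1063]
tool_rot: [-0.133, -3.137, 0.002]
ft_force: [0.3, -0.2, -1.2]
grip_width: 0.598
grip_force: 30.0
```

```bash
python3 - <<'E'
from h import *
plan([.5155,-.030,.13],.189)
E
```

```text
t 14.5 pos [0.4934 0.3206 0.1063] f [ 0.31 -0.22 -1.18] grip 0.598 29.99957263469696
travel [-0.0517 -0.3475 -0.0233] turn [ -0.07  -0.1  -15.69]
```

Emit:
step_arm:
  commands:
    - {"travel": [-0.003,-0.02,-0.01],"turn": [0,0,-2]}
    - {"travel": [-0.01,-0.055,-0.025],"turn": [0,0,-5]}
    - {"travel": [-0.016,-0.095,-0.035],"turn": [0,0,-8.5]}
    - {"travel": [-0.023,-0.135,-0.04],"turn": [0,0,-12]}
    - {"travel": [-0.03,-0.175,-0.04],"turn": [0,0,-15.7]}

```text
time: 15.0
position: [0.5098, 0.1429, 0.148]
tool_rot: [-0.301, 3.124, 0.002]
ft_force: [0.3, 0.6, -2.1]
grip_width: 0.599
grip_force: 30.0
```

```bash
python3 - <<'E'
from h import *
plan([.5155,-.030,.13],.189)
E
```

```text
t 15.0 pos [0.5098 0.1429 0.148 ] f [ 0.26  0.59 -2.14] grip 0.599 30.001109540462494
travel [ 0.0275 -0.1708  0.0178] turn [0.04 0.17 0.18]
```

Emit:
step_arm:
  commands:
    - {"travel": [0.006,-0.04,0],"turn": [0,0,0]}
    - {"travel": [0.013,-0.08,0],"turn": [0,0,0]}
    - {"travel": [0.02,-0.12,0.005],"turn": [0,0,0]}
    - {"travel": [0.025,-0.155,0.01],"turn": [0,0,0]}
    - {"travel": [0.0275,-0.171,0.02],"turn": [0,0,0]}

```text
time: 15.5
position: [0.5148, -0.0334, 0.1275]
tool_rot: [-0.289, 3.126, -0.002]
ft_force: [-0.3, 0.1, -1.6]
grip_width: 0.591
grip_force: 30.0
```

Emit:
step_arm:
  commands:
    - {"travel": [0,0,0.01],"turn": [0,0,0]}
    - {"travel": [0,0,0.025],"turn": [0,0,0]}
    - {"travel": [0,0,0.04],"turn": [0,0,0]}
    - {"travel": [0,0,0.05],"turn": [0,0,0]}
    - {"travel": [0,0,0.05],"turn": [0,0,0]}

```text
time: 16.0
position: [0.5131, -0.0278, 0.0747]
tool_rot: [0.299, -3.124, -0.001]
ft_force: [0.3, -0.3, -1.2]
grip_width: 0.596
grip_force: 30.0
```

Emit:
step_arm:
  commands:
    - {"travel": [0,0,0],"turn": [0,0,0]}
    - {"travel": [0,0,0],"turn": [0,0,0]}
    - {"travel": [0,0,0],"turn": [0,0,0]}

```text
time: 16.3
position: [0.5149, -0.0288, 0.0769]
tool_rot: [-0.297, 3.126, 0.0]
ft_force: [-1.0, -0.5, -1.8]
grip_width: 0.595
grip_force: 30.0
```

```bash
python3 - <<'E'
from h import *
plan([.5155,-.030,.0485],.189)
E
```

```text
t 16.3 pos [ 0.5149 -0.0288  0.0769] f [-1.01 -0.54 -1.77] grip 0.595 29.999696016311646
travel [-0.0003 -0.0013  0.0284] turn [-0.    0.09  0.02]
```

Emit:
step_arm:
  commands:
    - {"travel": [0,-0.001,0.008],"turn": [0,0,0]}
    - {"travel": [0,-0.001,0.016],"turn": [0,0,0]}
    - {"travel": [0,-0.001,0.021],"turn": [0,0,0]}
    - {"travel": [0,-0.001,0.024],"turn": [0,0,0]}
    - {"travel": [0,-0.001,0.025],"turn": [0,0,0]}

```text
time: 16.8
position: [0.5141, -0.0299, 0.0504]
tool_rot: [0.297, -3.126, -0.0]
ft_force: [0.1, -0.4, -2.3]
grip_width: 0.591
grip_force: 30.0
```

Emit:
step_arm:
  commands:
    - {"travel": [0,0,0.001],"turn": [0,0,0]}
    - {"travel": [0,0,0.002],"turn": [0,0,0]}
    - {"travel": [0,0,0.003],"turn": [0,0,0]}
    - {"travel": [0,0,0.003],"turn": [0,0,0]}
    - {"travel": [0,0,0.003],"turn": [0,0,0]}

```text
time: 17.3
position: [0.5147, -0.0299, 0.0482]
tool_rot: [-0.297, 3.127, 0.0]
ft_force: [0.6, 0.5, -0.8]
grip_width: 0.597
grip_force: 30.0
```

```bash
python3 - <<'E'
from h import *
plan([.5155,-.030,.0485],.189)
E
```

```text
t 17.3 pos [ 0.5147 -0.0299  0.0482] f [ 0.56  0.54 -0.84] grip 0.597 29.999773800373077
travel [-0.0008 -0.0003 -0.0003] turn [0.   0.03 0.01]
```

Emit:
step_arm:
  commands:
    - {"travel": [0,0,0.0005],"turn": [0,0,0]}
    - {"travel": [0,0,0.0005],"turn": [0,0,0]}

```text
time: 17.5
position: [0.5147, -0.0299, 0.0482]
tool_rot: [-0.297, 3.127, 0.0]
ft_force: [-2.5, 0.1, 4.6]
grip_width: 0.599
grip_force: 30.0
```

Emit:
step_arm:
  commands:
    - {"travel": [0,0,0],"turn": [0,0,0]}
    - {"travel": [0,0,0],"turn": [0,0,0]}
    - {"travel": [0,0,0],"turn": [0,0,0]}
    - {"travel": [0,0,0],"turn": [0,0,0]}
    - {"travel": [0,0,0],"turn": [0,0,0]}
  gripper: 0.85

```text
time: 18.0
position: [0.5144, -0.0299, 0.0474]
tool_rot: [0.297, -3.127, -0.0]
ft_force: [-0.3, -0.3, 1.1]
grip_width: 0.839
grip_force: 0.0
```

Emit:
step_arm:
  commands:
    - {"travel": [0,0,-0.005],"turn": [0,0,0]}
    - {"travel": [0,0,-0.02],"turn": [0,0,0]}
    - {"travel": [0,0,-0.05],"turn": [0,0,0]}
    - {"travel": [0,0,-0.09],"turn": [0,0,0]}
    - {"travel": [-0.02,0,-0.12],"turn": [0,0,0]}

```text
time: 18.5
position: [0.5332, -0.027, 0.17]
tool_rot: [-0.295, 3.127, 0.001]
ft_force: [0.9, 0.6, -0.1]
grip_width: 0.852
grip_force: 0.0
```

Emit:
step_arm:
  commands:
    - {"travel": [-0.03,0,-0.03],"turn": [0,0,0]}
    - {"travel": [-0.06,0,-0.06],"turn": [0,0,0]}
    - {"travel": [-0.09,0,-0.07],"turn": [0,0,0]}
    - {"travel": [-0.09,0,-0.07],"turn": [0,0,0]}
    - {"travel": [-0.09,0,-0.07],"turn": [0,0,0]}
  gripper: 0

```text
time: 19.0
position: [0.6222, -0.0093, 0.2371]
tool_rot: [0.297, -3.126, 0.001]
ft_force: [-0.1, -0.5, 0.4]
grip_width: 0.476
grip_force: 0.0
```

```bash
python3 - <<'E'
from h import *
import pickle
s=ctrl.get_state();im=ctrl.get_image("wrist");pickle.dump((s,im),open("w6.pkl","wb"));plan([.54,-.25,.2],.189)
cv2.imwrite("pics/w6.png",cv2.resize(im[:250,100:400],(720,600),interpolation=cv2.INTER_CUBIC)[:,:,::-1])
E
```

```text
t 19.05 pos [ 0.6214 -0.0096  0.2368] f [-0.1   0.16  0.78] grip 0.437 0.0
travel [ 0.1251 -0.2208  0.037 ] turn [ 0.   -0.12 -0.01]
```

View pics/w6.png

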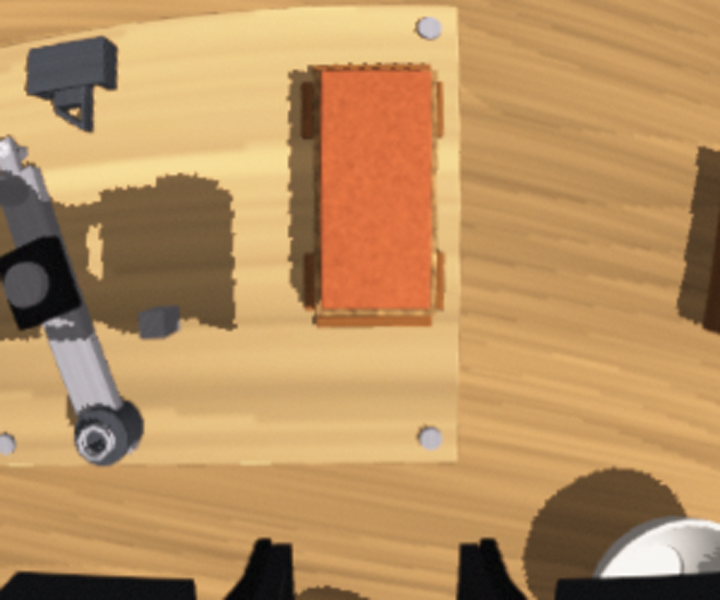

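The second tile lies squarely on the sheet, at crop (321,68) to (432,310). Next I go behind the post with the fingers shut.

```bash
python3 - <<'E'
from h import *
import pickle
s,_=pickle.load(open("w6.pkl","rb"))
Q=onplane("wrist",np.array([(321,68),(432,68),(432,310),(321,310)])/2.4+[100,0],.046,s)[:,:2];e=-(Q[0]+Q[1]-Q[2]-Q[3])/2;print(Q.mean(0),np.linalg.norm(e),np.arctan2(e[1],e[0]))
plan([.545,-.263,.15],.193)
E
```

```text
[ 0.51470803 -0.02971769] 0.11725888200773381 0.18976288981768205
t 19.05 pos [ 0.6214 -0.0096  0.2368] f [-0.1   0.16  0.78] grip 0.437 0.0
travel [ 0.1225 -0.2346  0.087 ] turn [ 0.   -0.12 -0.24]
```

Emit:
step_arm:
  commands:
    - {"travel": [0.02,-0.035,0],"turn": [0,0,0]}
    - {"travel": [0.04,-0.075,0.01],"turn": [0,0,0]}
    - {"travel": [0.06,-0.115,0.02],"turn": [0,0,0]}
    - {"travel": [0.08,-0.155,0.035],"turn": [0,0,0]}
    - {"travel": [0.1,-0.195,0.05],"turn": [0,0,0]}

```text
time: 19.55
position: [0.5587, -0.221, 0.1869]
tool_rot: [0.296, -3.127, -0.002]
ft_force: [0.3, -0.7, 0.4]
grip_width: 0.029
grip_force: 0.0
```

Emit:
step_arm:
  commands:
    - {"travel": [0.012,-0.025,0.015],"turn": [0,0,0]}
    - {"travel": [0.022,-0.04,0.037],"turn": [0,0,0]}
    - {"travel": [0.022,-0.04,0.037],"turn": [0,0,0]}
    - {"travel": [0.022,-0.04,0.037],"turn": [0,0,0]}
    - {"travel": [0.022,-0.04,0.037],"turn": [0,0,0]}
  force: 40

```text
time: 20.05
position: [0.548, -0.2612, 0.1516]
tool_rot: [-0.3, 3.125, 0.001]
ft_force: [-0.1, -1.0, 0.8]
grip_width: 0.01
grip_force: 0.0
```

```bash
python3 - <<'E'
from h import *
s=ctrl.get_state();im=ctrl.get_image("wrist");cv2.imwrite("pics/w7.png",im[:,:,::-1])
plan([.545,-.263,.061],.193)
E
```

```text
t 20.1 pos [ 0.5482 -0.2612  0.1518] f [-0.22  1.01  0.15] grip 0.004 0.0
travel [ 0.0037 -0.0012  0.0908] turn [ 0.01  0.12 -0.06]
```

View pics/w7.png

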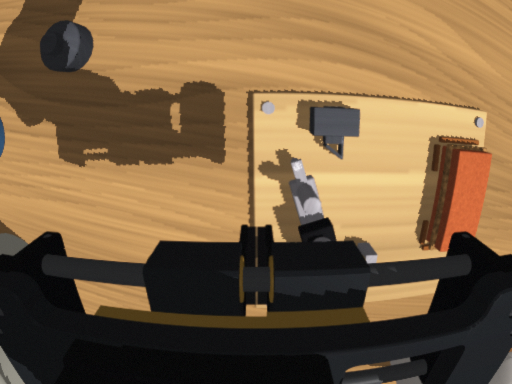

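The post top is the light disc near (312,207), and the fingers are shut at column 257. I check the post's position from this view.

```bash
python3 - <<'E'
from h import *
s=ctrl.get_state()
p=onplane("wrist",[(312,206)],.076,s)[0];print(p)
y=.193;R=np.array([[np.cos(y),-np.sin(y)],[np.sin(y),np.cos(y)]]);o=np.array([.5289,-.1028])
print("jig post",R.T@(p[:2]-o),"tcp",R.T@(s["position"][:2]-o))
plan([.545,-.263,.061],.193)
E
```

```text
[ 0.53992696 -0.21709743  0.076     ]
jig post [-0.01110048 -0.11429031] tcp [-0.01142598 -0.15915346]
t 20.1 pos [ 0.5482 -0.2612  0.1518] f [-0.22  1.01  0.15] grip 0.004 0.0
travel [ 0.0037 -0.0012  0.0908] turn [ 0.01  0.12 -0.06]
```

Emit:
step_arm:
  commands:
    - {"travel": [0.003,-0.001,0.02],"turn": [0,0,0]}
    - {"travel": [0.003,-0.001,0.05],"turn": [0,0,0]}
    - {"travel": [0.003,-0.001,0.075],"turn": [0,0,0]}
    - {"travel": [0.003,-0.001,0.09],"turn": [0,0,0]}
    - {"travel": [0.003,-0.001,0.09],"turn": [0,0,0]}

```text
time: 20.6
position: [0.5435, -0.2629, 0.059]
tool_rot: [0.299, -3.125, -0.003]
ft_force: [-0.8, 0.2, 0.2]
grip_width: 0.005
grip_force: 0.0
```

Emit:
step_arm:
  commands:
    - {"travel": [0,0.004,0],"turn": [0,0,0]}
    - {"travel": [0,0.008,0],"turn": [0,0,0]}
    - {"travel": [0,0.012,0],"turn": [0,0,0]}
    - {"travel": [0,0.016,0],"turn": [0,0,0]}
    - {"travel": [0,0.016,0],"turn": [0,0,0]}

```text
time: 21.1
position: [0.5415, -0.2478, 0.0611]
tool_rot: [-0.298, 3.126, 0.001]
ft_force: [0.5, -0.0, 0.6]
grip_width: 0.004
grip_force: 0.0
```

Emit:
step_arm:
  commands:
    - {"travel": [0,0.004,0],"turn": [0,0,0]}
    - {"travel": [0,0.008,0],"turn": [0,0,0]}
    - {"travel": [0,0.012,0],"turn": [0,0,0]}
    - {"travel": [0,0.016,0],"turn": [0,0,0]}
    - {"travel": [0,0.016,0],"turn": [0,0,0]}

```text
time: 21.6
position: [0.5379, -0.2343, 0.0606]
tool_rot: [-0.296, 3.127, -0.003]
ft_force: [0.7, -5.3, -2.1]
grip_width: 0.008
grip_force: 2.1
```

Emit:
step_arm:
  commands:
    - {"travel": [0,0,0],"turn": [0,0,0]}
    - {"travel": [0,0,0],"turn": [0,0,0]}

```text
time: 21.8
position: [0.5379, -0.2343, 0.0606]
tool_rot: [0.295, -3.128, 0.002]
ft_force: [-0.3, -5.0, -1.7]
grip_width: 0.008
grip_force: 2.3
```

Emit:
step_arm:
  commands:
    - {"travel": [0,0.004,0],"turn": [0,0,0]}
    - {"travel": [0.001,0.009,0],"turn": [0,0,0]}
    - {"travel": [0.002,0.014,0],"turn": [0,0,0]}
    - {"travel": [0.003,0.019,0],"turn": [0,0,0]}
    - {"travel": [0.004,0.024,0],"turn": [0,0,0]}

```text
time: 22.3
position: [0.5276, -0.2129, 0.0605]
tool_rot: [0.293, -3.125, 0.003]
ft_force: [-3.6, -7.7, 0.9]
grip_width: 0.007
grip_force: 3.6
```

Emit:
step_arm:
  commands:
    - {"travel": [0,0.004,0],"turn": [0,0,0]}
    - {"travel": [0,0.008,0],"turn": [0,0,0]}
    - {"travel": [0,0.012,0],"turn": [0,0,0]}
    - {"travel": [0,0.016,0],"turn": [0,0,0]}
    - {"travel": [0,0.02,0],"turn": [0,0,0]}

```text
time: 22.8
position: [0.5244, -0.2016, 0.061]
tool_rot: [-0.286, 3.128, -0.021]
ft_force: [-0.9, -21.5, -5.5]
grip_width: 0.006
grip_force: 8.5
```

Emit:
step_arm:
  commands:
    - {"travel": [0,0.003,0],"turn": [0,0,0]}
    - {"travel": [0,0.006,0],"turn": [0,0,0]}
    - {"travel": [0,0.009,0],"turn": [0,0,0]}
    - {"travel": [0,0.01,0],"turn": [0,0,0]}
    - {"travel": [0,0.01,0],"turn": [0,0,0]}

```text
time: 23.3
position: [0.522, -0.1838, 0.0607]
tool_rot: [0.293, -3.125, 0.004]
ft_force: [-4.3, -7.8, 1.5]
grip_width: 0.008
grip_force: 3.9
```

```bash
python3 - <<'E'
from h import *
s=ctrl.get_state();im=ctrl.get_image("wrist");t=ctrl.get_image("top")
y=.193;R=np.array([[np.cos(y),-np.sin(y)],[np.sin(y),np.cos(y)]]);o=np.array([.5289,-.1028])
print("tcp jig",R.T@(s["position"][:2]-o),"force jig",R.T@s["ft_force"][:2])
a=cv2.resize(im[100:300,180:430],(500,400));b=cv2.resize(t[140:240,220:345],(300,240),interpolation=cv2.INTER_CUBIC)
v=np.zeros((400,800,3),np.uint8);v[:,:500]=a;v[:240,500:]=b
cv2.imwrite("pics/w8.png",v[:,:,::-1])
E
```

```text
tcp jig [-0.02226195 -0.07814189] force jig [-5.7053185  -6.84664576]
```

View pics/w8.png

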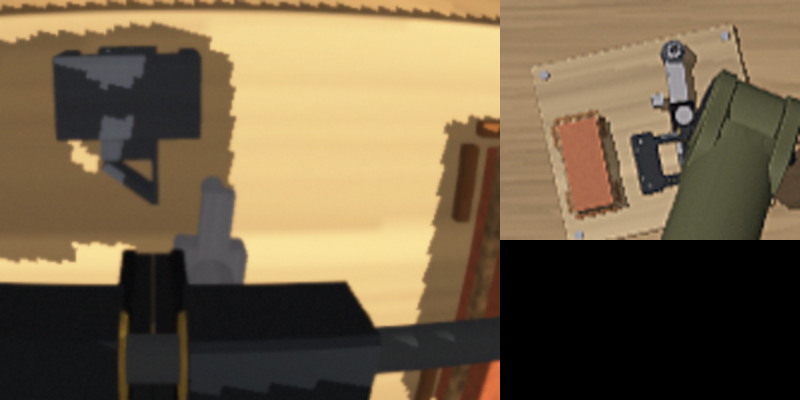

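The pawl has clicked (the force peaked at 21 N and then dropped). The post is in contact beside the fingers near crop (212,262). I push a little more for margin and settle.

Emit:
step_arm:
  commands:
    - {"travel": [0,0.002,0],"turn": [0,0,0]}
    - {"travel": [0,0.003,0],"turn": [0,0,0]}
    - {"travel": [0,0.003,0],"turn": [0,0,0]}
    - {"travel": [0,0.003,0],"turn": [0,0,0]}
    - {"travel": [0,0.003,0],"turn": [0,0,0]}

```text
time: 23.9
position: [0.5216, -0.181, 0.0607]
tool_rot: [0.293, -3.125, 0.004]
ft_force: [-4.3, -8.0, 2.1]
grip_width: 0.001
grip_force: 3.9
```

Emit:
step_arm:
  commands:
    - {"travel": [0,0,0],"turn": [0,0,0]}
    - {"travel": [0,0,0],"turn": [0,0,0]}
    - {"travel": [0,0,0],"turn": [0,0,0]}
    - {"travel": [0,0,0],"turn": [0,0,0]}
    - {"travel": [0,0,0],"turn": [0,0,0]}

```text
time: 24.4
position: [0.5216, -0.181, 0.0607]
tool_rot: [0.293, -3.125, 0.004]
ft_force: [-4.9, -7.8, 2.4]
grip_width: 0.008
grip_force: 3.9
```

```bash
python3 - <<'E'
from h import *
s=ctrl.get_state();t=ctrl.get_image("top")
y=.193;R=np.array([[np.cos(y),-np.sin(y)],[np.sin(y),np.cos(y)]]);o=np.array([.5289,-.1028])
print(s["time"],"tcp jig",R.T@(s["position"][:2]-o),"force jig",R.T@s["ft_force"][:2])
# bar direction from the top view: hub (672,50) and roller (684,116) of the last crop, scale 2.4
k=lambda p:np.array([p])/2.4+[220-500/2.4,140]
h=R.T@(onplane("top",k((673,51)),.03)[0][:2]-o);r=R.T@(onplane("top",k((684,116)),.063)[0][:2]-o)
print(h,r,"joint",.3-np.arctan2(-(r-h)[1],-(r-h)[0]), .3-np.arctan2(-(r[1]+.07),-(r[0]-.12)))
for c in blobs(masks(t)["terra"],200):
    q=cv2.minAreaRect(c);print(q,onplane("top",[q[0]],.046).round(3))
E
```

```text
24.4 tcp jig [-0.02217648 -0.0753936 ] force jig [-6.27434232 -6.74129414]
[ 0.12184409 -0.07068539] [ 0.03067182 -0.06236666] joint 0.3909898971906953 0.3852456309850931
((359.6500244140625, 269.4500427246094), (24.03331184387207, 15.495160102844238), 71.56505584716797) [[ 0.317 -0.349  0.046]]
((255.2427978515625, 208.31678771972656), (36.15552520751953, 15.804765701293945), 77.7352294921875) [[ 0.512 -0.028  0.046]]
```

Joint is about 0.41, but the force has a sideways part: the finger sits 5 mm off-centre on the post. I re-centre gently.

Emit:
step_arm:
  commands:
    - {"travel": [-0.001,0,0],"turn": [0,0,0]}
    - {"travel": [-0.002,0,0],"turn": [0,0,0]}
    - {"travel": [-0.003,0,0],"turn": [0,0,0]}
    - {"travel": [-0.004,0,0],"turn": [0,0,0]}
    - {"travel": [-0.004,0,0],"turn": [0,0,0]}

```text
time: 24.95
position: [0.5255, -0.1803, 0.0607]
tool_rot: [0.293, -3.125, 0.004]
ft_force: [-4.1, -8.4, 3.0]
grip_width: 0.005
grip_force: 4.0
```

Emit:
step_arm:
  commands:
    - {"travel": [0,0,0],"turn": [0,0,0]}
    - {"travel": [0,0,0],"turn": [0,0,0]}
    - {"travel": [0,0,0],"turn": [0,0,0]}
    - {"travel": [0,0,0],"turn": [0,0,0]}
    - {"travel": [0,0,0],"turn": [0,0,0]}

```text
time: 25.45
position: [0.5255, -0.1803, 0.0607]
tool_rot: [0.293, -3.125, 0.004]
ft_force: [-4.3, -9.1, 2.2]
grip_width: 0.006
grip_force: 3.9
```

```bash
python3 - <<'E'
from h import *
s=ctrl.get_state();t=ctrl.get_image("top")
y=.193;R=np.array([[np.cos(y),-np.sin(y)],[np.sin(y),np.cos(y)]]);o=np.array([.5289,-.1028])
print(s["time"],"tcp jig",R.T@(s["position"][:2]-o),"force jig",R.T@s["ft_force"][:2],s["ft_force"])
cv2.imwrite("pics/t9.png",cv2.resize(t[140:240,220:345],(750,600),interpolation=cv2.INTER_CUBIC)[:,:,::-1])
E
```

```text
25.45 tcp jig [-0.01819441 -0.07543078] force jig [-6.01062724 -8.11766081] [-4.34202912 -9.11980482  2.22106266]
```

View pics/t9.png

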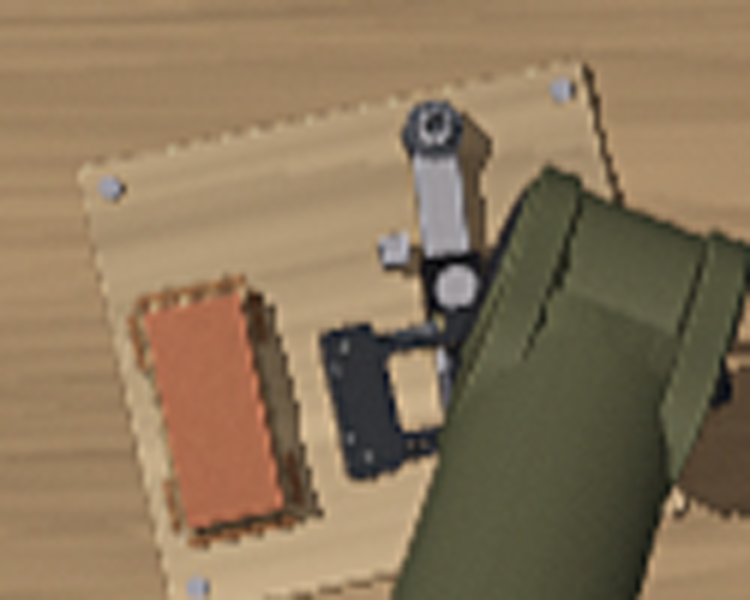

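The stack is square and undisturbed. The hub is at (434,127) and the roller at (456,286). I check the angle from these and hand in if it is clear of the limit.

```bash
python3 - <<'E'
from h import *
y=.193;R=np.array([[np.cos(y),-np.sin(y)],[np.sin(y),np.cos(y)]]);o=np.array([.5289,-.1028])
f=lambda p,z:R.T@(onplane("top",[np.array(p)/6+[220,140]],z)[0][:2]-o)
h,r=f((434,127),.03),f((456,286),.063);d=h-r
j=.3-np.arctan2(d[1],d[0]);print(h,r,"joint",j)
if j>.385: print(ctrl.close_job())
E
```

```text
[ 0.12194162 -0.07152737] [ 0.03314027 -0.06078721] joint 0.4203612961071087
the job is handed in; nothing more can be done
None
```

I laid the sheet and then the second tile squarely on the base tile, pushed the tensioner past its click, and handed the job in still holding it at about 0.42 rad (estimated from the top camera) with roughly 8 N on the post; no verdict was returned.

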